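# Start the booth extraction under its push-latch cover

### The arm

A 6-joint arm with a two-finger parallel gripper is mounted at the origin on the work surface. World frame = base frame: x ahead of the robot, y to its left, z up, the work surface at z = 0. Lengths are in m, angles in rad, forces in N, time in s.
With the tool pointing down it reaches from about 0.325 to 0.9 m from the base axis. Payload 6.1 kg.
Tool frame: the origin (TCP) lies at the centre of the arm's flange, where the gripper is bolted on; the fingertips stand 173 mm ahead of it and the grasp point (between the pads) lies grip_depth ahead of it (grip_depth is the distance from the TCP to the grasp point, in m); z points along the fingers, y is the direction in which the jaws open and shut (so a half turn about z gives the same grasp; the last joint's range is limited). The gripper opens to 85 mm and grips with 20 to 120 N. Pads are 22 mm wide; open, the fingers measure 114 mm over their backs; the gripper's body (76 mm by 85 mm) begins 54 mm behind the grasp point. The pads swing forward as they close: fully open they stand 13 mm farther back than shut.
Start: joints at [1.003, 0.22, 1.526, -0, 1.395, -0.126], TCP at [0.267, 0.565, 0.405] pointing down, gripper open.
Joint ranges: [-2.98, 2.98], [-0.91, 2.08], [0.09, 2.57], [-1.24, 4.39], [0.2, 2.65], [-2.68, 2.68]. Speed limits (rad/s): [2.57, 2.57, 3.01, 3.14, 3.14, 3.14].

### API

Orientations are given as a unit quaternion [w, x, y, z].
In Python, from cell import * gives the robot as it stands. The module is installed in compiled form; this text tells all that it offers.
- The arm moves only by the tool apply_moves, never from a script. Its arguments are lists of equal length, an entry for each row: "translation": the shift along the world's x, y, z in m, a list of three; "roll": the turn about the world's z in degrees. In form: {"translation": [[dx, dy, dz], ...], "roll": [roll, ...]}. A call has 1 to 20 rows; each row shifts and turns the commanded pose from where the row before left it; what a row does not reach is not made up. A row lasts 1/8 s, in which the tool goes at most 62.5 mm and 10.7 degrees, less where a joint would pass 70% of its speed; a pose out of reach is approached as far as the arm can. A call with a gripper value outside its range is refused whole. "gripper" is the opening, from -1 (shut) to 1 (fully open), so that 0 is half open, set as the call begins (left out, the last holds). The fingers move at their own pace and stop on an object; "grip_force" is the grip in N (left out, the last holds). Time passes only in rows, so rows that do not move let the fingers close. It gives the time, the measured TCP pose, the force and the opening at its end, in the units of the state.
- get_state(): the state, without advancing time (a new reading comes with each control period).
- get_image(name): name is "side" or "top" or "wrist"; returns a dict with "image" (400x640x3 uint8, red, green, blue), "K" (3x3 intrinsics, pixels), "R" (3x3) and "t" (3): a world point X has camera coordinates R X + t; the wrist camera has in their place "mount" (4x4, takes a point from camera to tool coordinates, whose origin is the TCP and whose axes are the flange's). Camera axes: x right, y down, z forward; pixel columns grow to the right and rows downward; lengths in m; the calibration is good to about 2 mm. A picture is of the moment at which its call begins: read the wrist's pose just before it. There is no depth.
- job_done(): hands the job in, once; it reports no verdict.
The state is a dict: "t": time; "qpos": joint angles; "qvel": joint speeds; "joint_efforts": joint torques, N m; "position": TCP position; "tcp_rot": TCP orientation; "wrist_force": force on the tool from outside, world axes, zero at the start; "ft_torque": the same for the moment, N m; "finger_gap": opening from 0.0 (shut) to 1.0 (fully open).
Only numpy, scipy, OpenCV 4.12 (cv2) and the standard library are available. Lean on these libraries where they do the work, as an engineer would, in place of code of your own. Each camera call takes 0.05 s, during which the arm holds its last target. There are 200 camera calls.

### The job

Start the spray booth's extraction at the blue control box: press the white cover near its free edge and let go so that it springs open, press the green button all the way in, then swing the cover down again and press it until it latches shut. Only press and push: pick nothing up, keep off the red button, and leave everything else on the bench standing where it is.

Things in the scene. Friction and masses are not known exactly. Their poses are not given: they have to be found in the camera images.
- control_box: blue control box, fixed, 170 (its x) x 140 (y) x 46 high, origin under its centre, z up. On it, under a white cover, a green (start) and a red (stop) button, 64 apart along x; which is at +x varies. Between them at y = -42 a black latch block 30 x 7, top 76 above the bench; at y = +54 two steel hinge brackets, top 75. A thin dark cable leaves towards +x
- cover (a joint): cover angle, rad. 0: latched, level. Pressed in it goes negative (stop at -0.13); let go after -0.11 or deeper, a latched cover springs open by itself within 1.5 s to 2.0, past upright. Swung down from open and pressed to the stop, it stays at 0 when let go; pressed less, it springs open again. The spring is about 2 N at the free edge; 5 to 10 N there holds it on the stop
- cover_press (a point): middle of a grey round spot, 22 across, on the cover's outer face, 82 from the hinge line, 18 from the free edge (box's -y side). Cover: white tray 130 along the hinge x 106 across, rim turned down 23, top 89 above the bench when latched; a steel tongue 30 wide hangs 37 below its inner face, 80 from the hinge. Axes: z out of the outer face, -y from hinge to free edge
- cover_hinge (a point): middle of the hinge line: along the box's x at y = +46, 80 above the bench. The open cover leans beyond it, its free edge about 42 farther to +y and 170 above the bench, its outer face towards +y
- start_top (a point): middle of the top of the green start button: cap 24 across in a black round housing 40 across; when not pressed its top is 73 above the bench, 9 above the housing; lies 54 from the hinge line, 32 to one side of the box's middle
- start (a joint): travel of the green button in m: 0 out, 0.005 fully in (about 4 N), springs back
- stop_top (a point): middle of the top of the red stop button, same size as the green one, on the other side of the box's middle
- stop (a joint): travel of the red button in m: 0 out, 0.005 fully in
- blue_van: blue-painted wooden model van, 110 x 45 x 58, origin under its centre; a bystander
- primed_van: black-primed model van, 110 x 45 x 58, origin under its centre; a bystander
- spray_gun: metal spray gun lying flat, about 190 x 150 x 32, origin under its barrel; a bystander
- air_cap: small brass air cap, 36 across, 16 high, origin under its centre; a bystander
- paint_jar: glass jar with a blue cap, 66 across, 85 high, origin under its centre; a bystander
- primer_can: metal can with a pale label, 72 across, 110 high, origin under its centre; a bystander
- mixing_cup: white open plastic cup, 72 across the rim, 80 high, origin under its centre; a bystander

How it is judged:
On the way, in this order (a step that is already met when the one before it is completed fails the run):
1. the latched cover is pressed in (value of joint cover below -0.07 rad), for 0.05 s.
2. the cover has sprung open (value of joint cover above 1.2 rad), for 0.1 s.
3. the green button is pressed all the way in (value of joint start above 0.004 m and value of joint cover above 0.8 rad), for 0.05 s.
4. the cover is pushed down past its latch (value of joint cover below -0.07 rad), for 0.05 s.
5. the cover stays latched, let go (value of joint cover between -0.03 and 0.03 rad and contact force between each of the arm, the fingers and cover below 0.1 N), for 0.4 s.
At the end, for the whole second after the job is handed in: The cover is latched shut (within 0.03 rad of level) and still, both buttons are out again (within 1.5 mm), and every loose thing on the bench is within 20 mm of where it started (value of joint cover between -0.03 and 0.03 rad and velocity of joint cover between -0.05 and 0.05 rad/s and value of joint each of start, stop below 0.0015 m and distance of each of blue_van, primed_van, spray_gun, air_cap, paint_jar, primer_can, mixing_cup from where it was at the start of the episode below 0.02 m); the robot touches nothing.
It fails at once if the red button is pressed (value of joint stop above 0.002 m).
It fails at once if a loose thing on the bench is pushed or carried away or lifted (moved by more than 20 mm) (distance of any of blue_van, primed_van, spray_gun, air_cap, paint_jar, primer_can, mixing_cup from where it was at the start of the episode above 0.02 m).
It fails at once if a loose thing is knocked over (angle between any of blue_van, primed_van, spray_gun, air_cap, paint_jar, primer_can, mixing_cup's own z axis and vertical above 0.5 rad).
It also fails if it takes over 48 s, if anything falls off the work surface, if the arm or the gripper's body presses on something with over 40 N, if the wrist force passes 120 N, or if a joint passes its speed limit or range.

## Working session

There is one attempt and no reset: what is moved stays moved. The work goes in short steps, Python scripts to look and compute and a tool call to move; the robot and the scene stay as the last step left them, time stands still between calls to the robot, and variables do not carry over. Pictures are saved under pics/ and viewed, on a budget of 10 in all, crops included, one or two more only if the job needs it, and the job is handed in when it is done.

Besides the shell and the picture viewer there is one more tool, called after ">>>" in YAML: its name, and indented under it one key for each argument. apply_moves: Moves the arm, as the interface text tells. Its arguments: {"type":"object","properties":{"translation":{"type":"array","items":{"type":"array","items":{"type":"number"}}},"roll":{"type":"array","items":{"type":"number"}},"gripper":{"type":"number"},"grip_force":{"type":"number"}},"required":["translation","roll"]}

```bash
mkdir -p pics
python3 - <<'E'
from cell import *
import cv2,pickle
s=get_state();print(s)
d={n:get_image(n) for n in("top","side")}
pickle.dump(d,open('a.pkl','wb'))
for n in d:
    cv2.imwrite(f'pics/{n}0.png',d[n]['image'][:,:,::-1]); print(n,d[n]['K'],d[n]['R'],d[n]['t'])
E
```

```text
{'t': 0.0, 'qpos': array([ 1.00288993e+00,  2.21244811e-01,  1.52761958e+00,  1.48593614e-05,
        1.39470728e+00, -1.26060358e-01]), 'qvel': array([-0.00017453, -0.00039941, -0.00061482,  0.00028128,  0.00114716,
        0.00116391]), 'joint_efforts': array([-8.30345980e-04, -4.96882260e+01, -3.89400995e+01, -2.73521337e-04,
        1.07606463e-02, -3.68045255e-05]), 'position': array([0.26708718, 0.56475643, 0.40358286]), 'tcp_rot': array([-3.43371096e-04,  2.19131473e-01,  9.75694839e-01, -9.28045971e-04]), 'wrist_force': array([-0.35032247, -0.14880529, -0.07332058]), 'ft_torque': array([-0.00921764,  0.04002595,  0.03918148]), 'finger_gap': 1.0041892611751597}
top [[398.11209186   0.         311.07144503]
 [  0.         398.11209186 200.11901128]
 [  0.           0.           1.        ]] [[ 0.01773055 -0.99982443 -0.00606188]
 [-0.99722878 -0.01724575 -0.07236948]
 [ 0.07225223  0.00732824 -0.99735947]] [-0.07385017  0.58737759  1.01639812]
side [[446.69394163   0.         322.77425225]
 [  0.         446.69394163 197.46919615]
 [  0.           0.           1.        ]] [[ 0.96622443 -0.2575398   0.009143  ]
 [-0.17762373 -0.69126565 -0.70042959]
 [ 0.18670874  0.67514817 -0.71366294]] [-0.59762241  0.12199224  1.02314969]
```

View pics/top0.png

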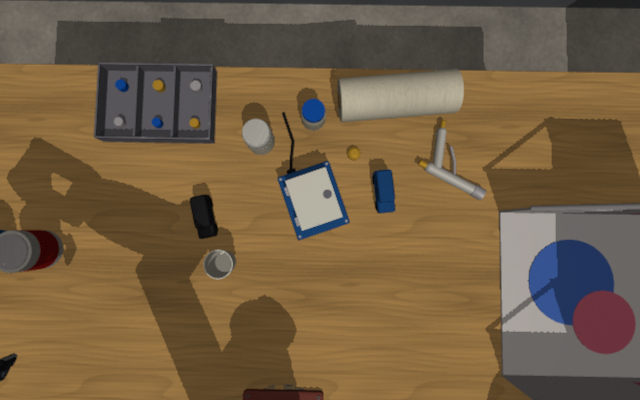

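View pics/side0.png

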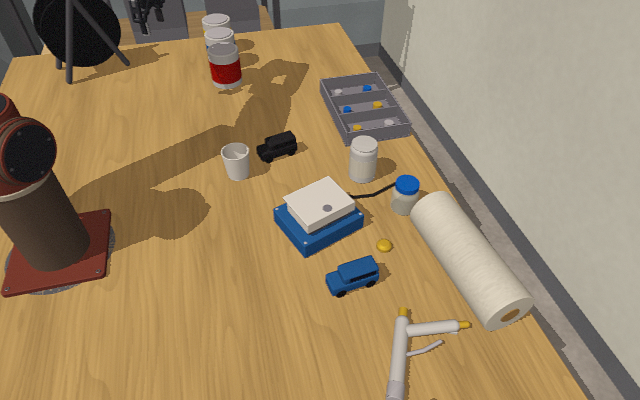

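Top view: the box is centred near (313,200). The grey spot is at (327,194), so the free edge is on the right (world −y). The cable leaves upward, towards +x. The side view agrees, and the bystanders are well clear of the box.

```bash
cat > h.py <<'E'
import numpy as np,cv2
def ray(c,uv,z):
    C=-c['R'].T@c['t']; d=c['R'].T@np.linalg.inv(c['K'])@np.array([*uv,1.])
    return C+d*(z-C[2])/d[2]
def proj(c,X):
    p=c['K']@(c['R']@np.asarray(X)+c['t']); return p[:2]/p[2]
E
python3 - <<'E'
from h import *
from cell import get_image
import pickle
d=pickle.load(open('a.pkl','rb'))
for n,roi in(("top",(270,155,90,90)),("side",(265,165,110,90))):
    c=d[n];x,y,w,h=roi;im=c['image'][y:y+h,x:x+w];hsv=cv2.cvtColor(im,cv2.COLOR_RGB2HSV)
    blue=((hsv[...,0]>95)&(hsv[...,0]<125)&(hsv[...,1]>120)).astype('uint8')
    white=((hsv[...,1]<60)&(hsv[...,2]>150)).astype('uint8')
    def big(m): return max(cv2.findContours(m,cv2.RETR_EXTERNAL,cv2.CHAIN_APPROX_NONE)[0],key=cv2.contourArea)
    wc=big(white); fill=np.zeros_like(white);cv2.drawContours(fill,[cv2.convexHull(wc)],-1,1,-1)
    inner=cv2.erode(fill,np.ones((7,7)));spot=((hsv[...,2]<150)&(inner>0)).astype('uint8')
    sc=big(spot);M=cv2.moments(sc);uv=np.array([M['m10']/M['m00']+x,M['m01']/M['m00']+y])
    print(n,'spot',uv,cv2.contourArea(sc),ray(c,uv,.089))
    for nm,m,z in(('white',wc,.089),('blue',big(blue),.046)):
        b=cv2.boxPoints(cv2.minAreaRect(m))+[x,y]
        P=np.array([ray(c,p,z) for p in b]);print(nm,P.mean(0),np.linalg.norm(np.diff(P,axis=0),axis=1),[np.degrees(np.arctan2(*(P[i+1]-P[i])[1::-1])) for i in range(3)])
c=get_image('wrist');print(c['mount'],c['K'])
E
```

```text
top spot [326.5326087 193.8442029] 46.0 [ 0.59964006 -0.10145501  0.089     ]
white [ 0.58758095 -0.06877291  0.089     ] [0.10538049 0.1277085  0.10440797] [np.float64(-69.9207621363933), np.float64(-160.30447553498982), np.float64(109.94473702800958)]
blue [ 0.58931476 -0.06838699  0.046     ] [0.13676582 0.1695332  0.13516021] [np.float64(-70.44378494420033), np.float64(-160.88878437633397), np.float64(109.39162373274915)]
side spot [327.02702703 207.7972973 ] 37.0 [ 0.60048686 -0.10155511  0.089     ]
white [ 0.58700021 -0.06921163  0.089     ] [0.16497568 0.13582428 0.14965469] [np.float64(30.185520572895935), np.float64(-81.53297225974363), np.float64(-153.16625587758486)]
blue [ 0.57258765 -0.12064597  0.046     ] [0.14906775 0.21406792 0.14669826] [np.float64(76.50914943077962), np.float64(-19.969478457460596), np.float64(-111.51423125669987)]
[[-7.32779762e-04 -9.60090901e-01 -2.79687190e-01  7.18713767e-02]
 [ 9.99999673e-01 -7.99538878e-04  1.24605207e-04 -3.98865345e-04]
 [-3.43253108e-04 -2.79687007e-01  9.60091173e-01  3.09479166e-02]
 [ 0.00000000e+00  0.00000000e+00  0.00000000e+00  1.00000000e+00]] [[359.24209674   0.         316.5155201 ]
 [  0.         359.24209674 196.3722799 ]
 [  0.           0.           1.        ]]
```

>>> apply_moves:
  translation:
    - [0.0222, -0.0445, 0]
    - [0.0222, -0.0445, 0]
    - [0.0222, -0.0445, 0]
    - [0.0222, -0.0445, 0]
    - [0.0222, -0.0445, 0]
    - [0.0222, -0.0445, 0]
    - [0.0222, -0.0445, 0]
    - [0.0222, -0.0445, 0]
    - [0.0222, -0.0445, 0]
    - [0.0222, -0.0445, 0]
    - [0.0222, -0.0445, 0]
    - [0.0222, -0.0445, 0]
    - [0.0222, -0.0445, 0]
    - [0.0222, -0.0445, 0]
    - [0.0222, -0.0445, 0]
    - [0, 0, -0.02]
    - [0, 0, -0.02]
    - [0, 0, -0.02]
    - [0, 0, -0.02]
    - [0, 0, -0.02]
  roll: [4.5, 4.5, 4.5, 4.5, 4.5, 4.5, 4.5, 4.5, 4.5, 4.5, 0, 0, 0, 0, 0, 0, 0, 0, 0, 0]
  gripper: -1

```text
t: 2.65
position: [0.6, -0.1017, 0.3033]
tcp_rot: [-0.0, -0.171, 0.985, 0.0]
wrist_force: [-0.3, -0.3, 0.1]
finger_gap: 0.001
```

Run:
```python
from h import *
from cell import *
s=get_state();print(s)
c=get_image('wrist');c2=get_image('side');cv2.imwrite('pics/w1.png',np.hstack([c['image'][:,:,::-1],c2['image'][100:300,230:430,::-1].repeat(2,0).repeat(2,1)])[:, :1040][:, ::1][:, 240:])
```

```text
{'t': 2.65, 'qpos': array([-2.97460348e-01,  2.71359458e-01,  1.66321178e+00,  1.28754808e-05,
        1.20728249e+00, -2.21292561e+00]), 'qvel': array([-0.00524013,  0.17223931,  0.11160693, -0.0022589 , -0.28617026,
       -0.00064412]), 'joint_efforts': array([ 6.00261963e-02, -5.02987075e+01, -3.64437675e+01,  1.69947463e-03,
        4.15957449e-01,  1.40749333e-03]), 'position': array([ 0.60003287, -0.10173116,  0.30329332]), 'tcp_rot': array([-1.13674371e-04, -1.71480445e-01,  9.85187515e-01,  6.44611693e-05]), 'wrist_force': array([-0.34795228, -0.31513147,  0.06103509]), 'ft_torque': array([-0.00141513,  0.01042051, -0.01607298]), 'finger_gap': 0.0010347306919302466}
```

View pics/w1.png

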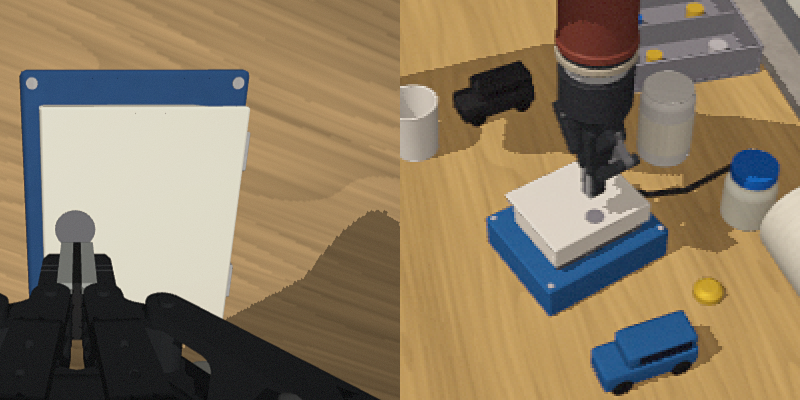

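The fingertips are shut and lined up with the spot, and nothing is near the gripper. Pressing down next.

>>> apply_moves:
  translation:
    - [0, 0, -0.018]
    - [0, 0, -0.018]
    - [0, 0, -0.004]
    - [0, 0, -0.004]
    - [0, 0, -0.004]
    - [0, 0, -0.002]
    - [0, 0, -0.002]
    - [0, 0, 0]
  roll: [0, 0, 0, 0, 0, 0, 0, 0]

```text
t: 3.75
position: [0.6004, -0.1027, 0.2529]
tcp_rot: [0.0, -0.171, 0.985, -0.0]
wrist_force: [0.3, -2.2, 1.8]
finger_gap: -0.003
```

>>> apply_moves:
  translation:
    - [0, 0, -0.002]
    - [0, 0, -0.001]
    - [0, 0, 0]
  roll: [0, 0, 0]

```text
t: 4.12
position: [0.6006, -0.1027, 0.2521]
tcp_rot: [0.0, -0.171, 0.985, -0.0]
wrist_force: [-7.3, -0.7, 15.4]
finger_gap: -0.002
```

>>> apply_moves:
  translation:
    - [0, 0, 0.02]
    - [0.015, -0.042, 0.02]
    - [0.018, -0.052, 0.01]
    - [0.012, -0.033, 0.01]
    - [0, 0, 0.02]
    - [0, 0, 0.02]
    - [0, 0, 0.02]
    - [0, 0, 0]
    - [0, 0, 0]
    - [0, 0, 0]
    - [0, 0, 0]
    - [0, 0, 0]
    - [0, 0, 0]
    - [0, 0, 0]
    - [0, 0, 0]
  roll: [0, 0, 0, 0, 0, 0, 0, 0, 0, 0, 0, 0, 0, 0, 0]

```text
t: 6.0
position: [0.6452, -0.2296, 0.3697]
tcp_rot: [0.0, -0.171, 0.985, -0.0]
wrist_force: [-0.4, -0.5, 0.5]
finger_gap: -0.002
```

Run:
```python
from h import *
from cell import *
import pickle
s=get_state();print(s['position'],s['wrist_force'])
d={n:get_image(n) for n in("top","side")};pickle.dump(d,open('b.pkl','wb'))
f=lambda im:im[:,:,::-1].repeat(2,0).repeat(2,1)
cv2.imwrite('pics/o1.png',np.hstack([f(d['top']['image'][120:290,210:410]),f(d['side']['image'][110:280,220:420])]))
# colour search for buttons
c=d['top'];hsv=cv2.cvtColor(c['image'],cv2.COLOR_RGB2HSV);H,S,V=cv2.split(hsv)
for nm,m in(('green',(H>40)&(H<90)&(S>100)&(V>40)),('red',((H<8)|(H>172))&(S>120)&(V>60))):
    m=m.astype('uint8');m[:150]=0;m[250:]=0;m[:,:270]=0;m[:,360:]=0
    ys,xs=np.nonzero(m)
    if len(xs): print(nm,len(xs),xs.mean(),ys.mean(),ray(c,(xs.mean(),ys.mean()),.073))
```

```text
[ 0.64522556 -0.22955163  0.36973416] [-0.43409375 -0.49348044  0.51733027]
green 87 320.2298850574713 210.02298850574712 [ 0.56068263 -0.08699102  0.073     ]
red 781 345.00384122919337 219.59154929577466 [ 0.5381439  -0.14842384  0.073     ]
```

View pics/o1.png

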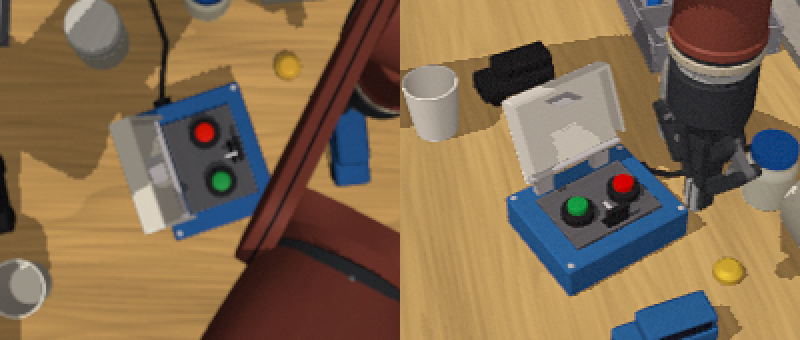

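The cover is open. In the top crop, green (220,180 in the crop) lies on the box's −x side at world (0.561, −0.087). That matches the geometry from the box pose.

>>> apply_moves:
  translation:
    - [-0.021, 0.035, 0]
    - [-0.021, 0.035, 0]
    - [-0.021, 0.035, 0]
    - [-0.02, 0.035, 0]
    - [0, 0, 0]
    - [0, 0, -0.03]
    - [0, 0, -0.03]
    - [0, 0, -0.03]
    - [0, 0, -0.02]
    - [0, 0, 0]
  roll: [0, 0, 0, 0, 0, 0, 0, 0, 0, 0]

```text
t: 7.35
position: [0.5617, -0.0897, 0.258]
tcp_rot: [-0.002, -0.171, 0.985, 0.001]
wrist_force: [-0.7, 0.1, -0.1]
finger_gap: 0.005
```

Run:
```python
from h import *
from cell import *
f=lambda im:im[:,:,::-1].repeat(2,0).repeat(2,1)
cv2.imwrite('pics/g1.png',np.hstack([get_image('wrist')['image'][:,160:480,::-1],f(get_image('side')['image'][80:280,220:420])]))
```

```text
(no output)
```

View pics/g1.png

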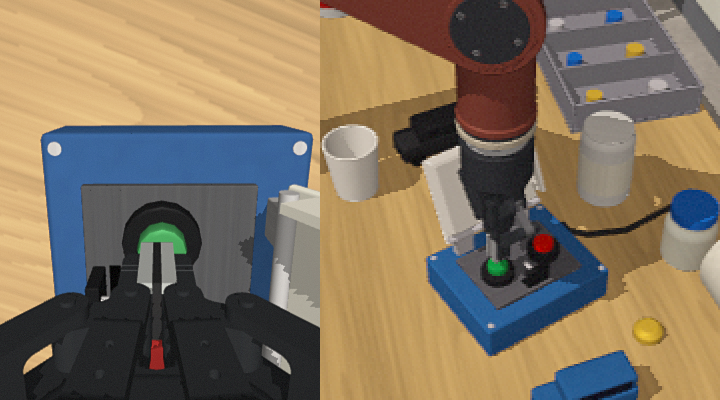

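The tips stand above the green cap, slightly towards the latch. There is no contact with the cover.

>>> apply_moves:
  translation:
    - [0, 0, -0.007]
    - [0, 0, -0.004]
    - [0, 0, -0.003]
    - [0, 0, -0.002]
    - [0, 0, 0]
  roll: [0, 0, 0, 0, 0]

```text
t: 8.07
position: [0.5623, -0.0895, 0.2439]
tcp_rot: [0.0, -0.171, 0.985, -0.0]
wrist_force: [-0.5, 0.0, 2.6]
finger_gap: -0.001
```

>>> apply_moves:
  translation:
    - [0, 0, -0.002]
    - [0, 0, -0.002]
    - [0, 0, 0]
  roll: [0, 0, 0]

```text
t: 8.45
position: [0.5625, -0.0896, 0.2413]
tcp_rot: [0.0, -0.171, 0.985, -0.0]
wrist_force: [-5.6, 2.2, 12.9]
finger_gap: -0.001
```

The button is fully in: it stopped at 12.9 N, and full travel takes about 4 N. Next I lift, turn by 90° so the linkage clears the cover, and go behind the open cover.

>>> apply_moves:
  translation:
    - [0, 0, 0.03]
    - [0, 0, 0.045]
    - [0, 0, 0.045]
    - [0, 0, 0.045]
    - [0, 0, 0]
    - [-0.0025, 0.0205, 0]
    - [-0.0025, 0.0205, 0]
    - [-0.0025, 0.0205, 0]
    - [-0.0025, 0.0205, 0]
    - [-0.0025, 0.0205, 0]
    - [-0.0025, 0.0205, 0]
    - [-0.0025, 0.0205, 0]
    - [0, 0, 0]
    - [0, 0, -0.04]
    - [0, 0, -0.04]
    - [0, 0, 0]
  roll: [0, 0, 0, 0, -10, -10, -10, -10, -10, -10, -10, -10, -10, 0, 0, 0]

```text
t: 10.45
position: [0.543, 0.0541, 0.3208]
tcp_rot: [-0.003, 0.576, 0.818, -0.002]
wrist_force: [0.5, 0.4, 0.3]
finger_gap: 0.0
```

Run:
```python
from h import *
from cell import *
s=get_state();print(s['position'],s['qpos'],s['wrist_force'])
f=lambda im:im[:,:,::-1].repeat(2,0).repeat(2,1)
cv2.imwrite('pics/c1.png',np.hstack([get_image('wrist')['image'][:,160:480,::-1],f(get_image('side')['image'][80:280,210:430])]))
```

```text
[0.54303377 0.05407019 0.32083663] [-4.52858645e-02  1.11104139e-01  1.81332521e+00 -1.25458971e-05
  1.22507223e+00 -3.88901678e-01] [0.51244565 0.41842663 0.28210163]
```

View pics/c1.png

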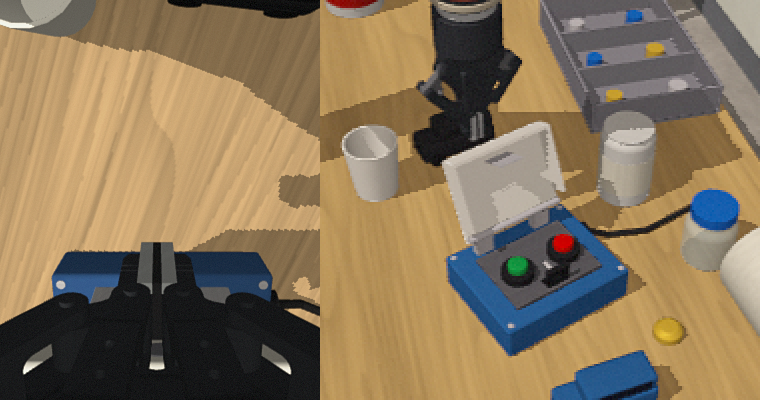

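The tool is behind the open cover, clear of it and of the cup and van. Next I push the cover along the closing arc to about 30° open, then check.

>>> apply_moves:
  translation:
    - [0.0043, -0.0123, 0.001]
    - [0.0043, -0.0123, 0.001]
    - [0.0043, -0.0123, 0.001]
    - [0.0043, -0.0123, 0.001]
    - [0.0043, -0.0123, 0.001]
    - [0.0036, -0.0101, 0.004]
    - [0.0036, -0.0101, 0.004]
    - [0.0034, -0.0097, -0.002]
    - [0.0034, -0.0097, -0.002]
    - [0.0031, -0.0088, -0.006]
    - [0.0031, -0.0088, -0.006]
    - [0.0027, -0.0077, -0.007]
    - [0.0027, -0.0077, -0.007]
    - [0, 0, 0]
  roll: [0, 0, 0, 0, 0, 0, 0, 0, 0, 0, 0, 0, 0, 0]

```text
t: 12.3
position: [0.5916, -0.0807, 0.3065]
tcp_rot: [-0.001, 0.576, 0.817, -0.0]
wrist_force: [-1.0, 0.8, 1.0]
finger_gap: 0.003
```

Run:
```python
from h import *
from cell import *
s=get_state();p=s['position'];print(p,s['wrist_force']);r=p[:2]-[.5885,-.0685];print('local',r@[.943,.334],r@[-.334,.943],p[2]-.173)
f=lambda im:im[:,:,::-1].repeat(2,0).repeat(2,1)
cv2.imwrite('pics/c2.png',np.hstack([get_image('wrist')['image'][:,160:480,::-1],f(get_image('side')['image'][80:280,210:430])]))
```

```text
[ 0.59160064 -0.08069187  0.30652432] [-0.95177767  0.75806773  1.0033696 ]
local -0.0011481768935148724 -0.012532547724311597 0.1335243248325616
```

View pics/c2.png

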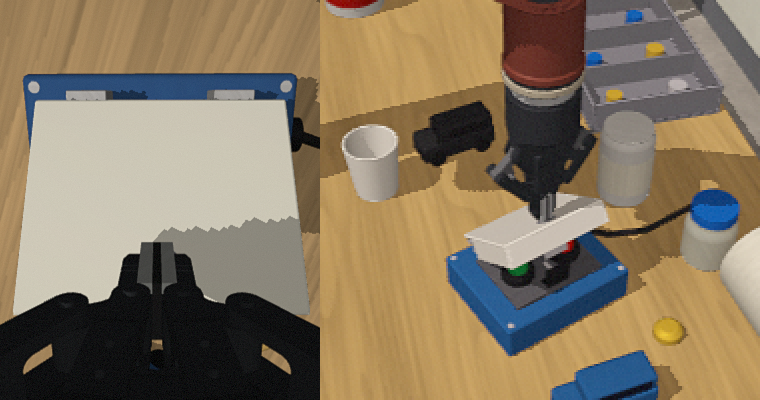

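The cover is following the fingertips down at about 30° open. I carry on to the stop.

>>> apply_moves:
  translation:
    - [0.0025, -0.0069, -0.009]
    - [0.0025, -0.0069, -0.009]
    - [0.0017, -0.0049, -0.0115]
    - [0.0017, -0.0049, -0.0115]
    - [0, 0, -0.005]
    - [0, 0, -0.004]
    - [0, 0, -0.002]
    - [0, 0, -0.001]
    - [0, 0, 0]
  roll: [0, 0, 0, 0, 0, 0, 0, 0, 0]

```text
t: 13.52
position: [0.6003, -0.1036, 0.2549]
tcp_rot: [0.0, 0.576, 0.818, 0.0]
wrist_force: [0.5, -1.1, 1.2]
finger_gap: -0.0
```

>>> apply_moves:
  translation:
    - [0, 0, -0.002]
    - [0, 0, -0.002]
    - [0, 0, -0.001]
    - [0, 0, 0]
  roll: [0, 0, 0, 0]

```text
t: 14.02
position: [0.6006, -0.1037, 0.2521]
tcp_rot: [0.0, 0.576, 0.818, 0.0]
wrist_force: [-7.3, 0.8, 17.0]
finger_gap: 0.002
```

It is on the stop, at the same height as the first press (0.2521) with 17 N. Now I let go.

>>> apply_moves:
  translation:
    - [0, 0, 0.01]
    - [0, 0, 0.02]
    - [0, 0, 0.03]
    - [0, 0, 0.04]
    - [0, 0, 0.04]
    - [0, 0, 0.02]
    - [0, 0, 0]
    - [0, 0, 0]
    - [0, 0, 0]
    - [0, 0, 0]
    - [0, 0, 0]
    - [0, 0, 0]
    - [0, 0, 0]
    - [0, 0, 0]
    - [0, 0, 0]
    - [0, 0, 0]
  roll: [0, 0, 0, 0, 0, 0, 0, 0, 0, 0, 0, 0, 0, 0, 0, 0]

```text
t: 16.02
position: [0.6002, -0.1037, 0.4098]
tcp_rot: [0.0, 0.576, 0.818, 0.0]
wrist_force: [-0.6, 0.1, 0.6]
finger_gap: 0.003
```

Run:
```python
from h import *
from cell import *
s=get_state();print(s['position'],s['wrist_force'])
cv2.imwrite('pics/f1.png',get_image('side')['image'][:,:,::-1])
```

```text
[ 0.60023218 -0.10371631  0.4097586 ] [-0.57380983  0.11337846  0.59860637]
```

View pics/f1.png

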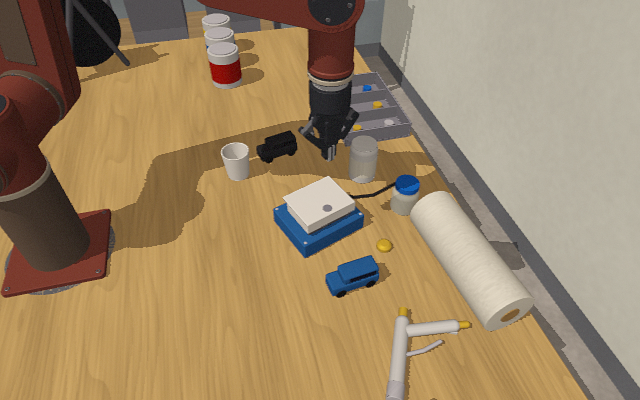

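The cover is level and latched (spot at 327,208, exactly where it was at the start). The bystanders haven't moved and the arm is clear.

```bash
python3 -c "
from cell import *
print(job_done())"
```

```text
the job is handed in; nothing more can be done
None
```

The extraction start sequence is done and the job is handed in, after about 16 s of the 48 s allowed. `job_done()` gives no verdict, so this rests on my own checks.

- **Opening:** I pressed the cover at the grey spot down to its stop (about 15 N) and let go. The image afterwards showed it fully open.
- **Green button:** I pressed it until it stopped moving at about 13 N, against the roughly 4 N it needs for full travel. I kept clear of the red button.
- **Closing:** I pushed the cover down from behind and pressed it onto the stop. It ended at the same tool height as the first press, with about 17 N.

In the last side picture, taken about 1.2 s after the tool had lifted clear, the cover was level with its spot back at its starting pixel. The bystanders looked unmoved by eye; I did not measure them. The arm was clear and the wrist force was near zero. No checks failed or disagreed.

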